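# Set the fish feeder one notch up and start it

## Robot

A 6-joint arm with a two-finger parallel gripper is mounted at the origin on the work surface. World frame = base frame: x ahead of the robot, y to its left, z up, the work surface at z = 0. Lengths are in mm, angles in rad, forces in N, time in s.
With the tool pointing down it reaches from about 350 to 875 mm from the base axis. Payload 4.2 kg.
Tool frame: the origin (TCP) lies midway between the tips of the shut fingers; the grasp point (between the pads) lies 19 mm behind it; x points along the fingers, y is the direction in which the jaws open and shut, and the axes are right-handed (so a half turn about x gives the same grasp; the last joint's range is limited). The gripper opens to 87 mm and grips with 3 to 60 N. Pads are 19 mm wide; open, the fingers measure 117 mm over their backs; the gripper's body (75 mm by 190 mm) begins 51 mm behind the grasp point.
Start: joints at [-0.875, 0.385, 0.008, 0, -1.194, -0.259], TCP at [264.413, -566.29, 222.55] pointing down, gripper open.
Joint ranges: [-3.14, 3.14], [-1.21, 2.06], [-1.07, 1.41], [-3.16, 2.05], [-2.99, -0.16], [-3.1, 3.1]. Speed limits (rad/s): [2.79, 2.79, 3.14, 3.14, 3.14, 3.14].

## Interface

Orientations are given as a 3x3 rotation matrix whose columns are the frame's x, y, z axes.
In Python, from bench import robot, vision gives the robot as it stands.
- The arm moves only by the shell command python3 -m inch 'ROWS' [FORCE]. ROWS is JSON, a list of rows, each a list of 7 numbers: the shift along the world's x, y, z in mm, then the turn, a rotation vector about the world's x, y, z in degrees, then the closure, from 0 (fully open) to 1 (shut). A call has exactly 5 rows; each row is the pose to reach, as a shift and turn from the pose commanded when the call began; what a row does not reach only later rows make up. A row lasts 1/12 s, in which the tool goes at most 41.7 mm and 7.16 degrees, less where a joint would pass 70% of its speed; a pose out of reach is approached as far as the arm can. A call with a gripper value outside its range is refused whole. The fingers move at their own pace and stop on an object; FORCE is the grip in N (left out, the last holds). Time passes only in rows, so rows that repeat a pose let the fingers close, or fill a call up. It gives the time, the measured TCP pose, the force and the opening at its end, in the units of the state.
- robot.get_state(): the state, without advancing time (a new reading comes with each control period).
- vision.get_image(name): name is "scene" or "side" or "wrist"; returns a dict with "frame" (400x640x3 uint8, blue, green, red), "depth" (400x640 float32, mm along the optical axis (not along the pixel's ray), 0 where there is no reading), "fovy" (degrees; the focal length in pixels is half the picture's height over the tangent of half this angle, whatever the lens; pixels are square), "cx", "cy" (the principal point, pixels), "position" and "orientation" of the camera in the world; the wrist camera has in their place "T_tool_cam" (4x4, takes a point from camera to tool coordinates, whose origin is the TCP and whose axes are the tool frame's). Camera axes: x right, y down, z forward; pixel columns grow to the right and rows downward; lengths in mm; the calibration is good to about 2 mm. A picture is of the moment at which its call begins: read the wrist's pose just before it.
- robot.close_job(): hands the job in, once; it reports no verdict.
The state is a dict: "time_s": time; "q": joint angles; "joint_vel": joint speeds; "effort": joint torques, N m; "tool_pos": TCP position; "tcp_rot": TCP orientation; "contact_force": force on the tool from outside, world axes, zero at the start; "torque": the same for the moment, N m; "finger_gap": finger opening in mm.
Only numpy, scipy, OpenCV 4.12 (cv2) and the standard library are available. Lean on these libraries where they do the work, as an engineer would, in place of code of your own. Each camera call takes 0.05 s, during which the arm holds its last target.

## Task

On the fish feeder with the green hopper lid, roll the knurled wheel with a fingertip one click towards the feeder's back (the hopper side), so that its yellow line moves from the one-dot notch into the two-dot notch, not past it. Then press that feeder's orange button right down and let it spring back. Pick nothing up and shift nothing else, and leave the blue-lidded feeder's wheel and button alone.

Things in the scene. Friction and masses are not known exactly. Their poses are not given: they have to be found in the camera images.
- green: The fish feeder with the green lid, screwed to the ledge: white housing 140 mm front to back, 170 mm wide, flat top 70 mm up. Origin: centre of its underside; x = from its front to its back, y = to the left seen from the front, z up. On the right of its back half stands the round hopper with the green lid, 55 mm across, 32 mm above the housing top, centre at x 40, y -45 mm.
- green_wheel_top (a point): Highest point of the green feeder's knurled wheel (at x -22, y 34 mm in the feeder's frame, whose axes it has); it stays put as the wheel turns. Rubber wheel, radius 36 mm, 30 mm wide, axle along y, standing 22 mm proud of the housing between two fixed grey cheeks, 9 mm wide and 7 mm lower, with one dot (front), two (top), three (back).
- green_wheel (a joint): Turn of that wheel, rad: -0.7 = one-dot notch (start), 0 = two-dot notch (yellow line on top), 0.7 = three-dot notch; grows as the top rolls to the feeder's back. Sprung notches: leaving one takes about 2 N at the rim; past half-way (-0.35, or 0.35 beyond the second) it pulls itself into the next when let go. A fingertip pressed on top with 4 to 5 N and dragged to the back turns it.
- green_button_top (a point): Centre of the top face of the green feeder's round orange push button (28 mm across), on the housing top to the right of the wheel (79 mm to -y). It is pressed straight down, travel 6 mm, about 4 N at full depth, and springs back.
- green_button (a joint): Travel of that button, m: 0 = up, 0.006 = fully down.
- blue: The other feeder, alike but for its blue hopper lid, same origin and axes; to be left alone.
- blue_wheel (a joint): Turn of the blue feeder's wheel, same meaning; rests in its one-dot notch, -0.7.
- blue_button (a joint): Travel of the blue feeder's button, m.
- canister_mid (a point): Centre of the closed red food canister, 68 mm across, 105 mm tall; bystander.
- cup_mid (a point): Centre of the glass cup, 70 mm across, 85 mm tall; bystander.
- dropper_mid (a point): Centre of the small amber dropper bottle, 32 mm across, 65 mm tall; bystander.
- magnet_mid (a point): Centre of the black algae magnet block, 80 x 45 x 44 mm; bystander.
- drawerbox_drawer0 (a joint): Opening of the drawer of the clear acrylic box (130 x 170 x 90 mm, fixed, at the right), m; 0 = shut; bystander.
Mind the look-alikes: they are no part of the job. What is shaped like the green but pink or red is not meant. What is shaped like the part that bears drawerbox_drawer0 but turquoise is not meant.

How it is judged:
By the outcome, as a careful person would: the job done as asked, in the order asked, and still so for the second after the job is handed in, with the robot touching nothing.
It also fails if it takes over 42 s, if anything falls off the work surface, if the arm or the gripper's body presses on something with over 40 N, if the wrist force passes 120 N, or if a joint passes its speed limit or range.

## Working session

There is one attempt and no reset: what is moved stays moved. The work goes in short steps, Python scripts to look and compute and a shell command to move; the robot and the scene stay as the last step left them, time stands still between calls to the robot, and variables do not carry over. Pictures are saved under pics/ and viewed, and the job is handed in when it is done.

```bash
ls; mkdir -p pics; cat > h.py <<'E'
from bench import robot, vision
import numpy as np, cv2
def cam(name):
    s=robot.get_state(); im=vision.get_image(name)
    if 'T_tool_cam' in im:
        T=np.eye(4); T[:3,:3]=np.array(s['tcp_rot']); T[:3,3]=s['tool_pos']; T=T@np.array(im['T_tool_cam'])
    else:
        T=np.eye(4); T[:3,:3]=np.array(im['orientation']); T[:3,3]=im['position']
    im['T']=T; return im
def px(im,u,v,d=None):
    f=200/np.tan(np.radians(im['fovy'])/2)
    if d is None: d=np.median(im['depth'][int(v)-1:int(v)+2,int(u)-1:int(u)+2])
    p=np.array([(u-im['cx'])/f*d,(v-im['cy'])/f*d,d,1]); return (im['T']@p)[:3]
def save(im,n):
    cv2.imwrite('pics/'+n+'.png',im['frame']); np.savez('pics/'+n+'.npz',**{k:v for k,v in im.items()})
def load(n):
    z=np.load('pics/'+n+'.npz'); return {k:z[k] for k in z.files}
def zoom(n,x0,y0,x1,y1,k,out):
    cv2.imwrite('pics/'+out+'.png',cv2.resize(load(n)['frame'][y0:y1,x0:x1],None,fx=k,fy=k,interpolation=cv2.INTER_CUBIC))
E
python3 - <<'E'
from h import *
for n in ['scene','side','wrist']:
    im=cam(n); save(im,n+'0'); print(n,im['fovy'],im['T'].round(3).tolist())
s=robot.get_state(); print(s['time_s'],s['tool_pos'],s['tcp_rot'],s['contact_force'])
E
```

```text
pics
scene 50.238681721285154 [[0.36, 0.667, -0.653, 1565.179], [0.933, -0.269, 0.24, -443.915], [-0.015, -0.695, -0.718, 1205.451], [0.0, 0.0, 0.0, 1.0]]
side 49.10280113702389 [[-0.919, -0.261, 0.296, 133.534], [-0.394, 0.61, -0.687, 875.227], [-0.001, -0.748, -0.663, 978.165], [0.0, 0.0, 0.0, 1.0]]
wrist 66.66694604496574 [[-0.423, 0.876, 0.231, 202.065], [0.906, 0.409, 0.109, -594.544], [0.001, 0.255, -0.967, 383.945], [0.0, 0.0, 0.0, 1.0]]
0.15 [ 264.24589061 -565.9030444   221.73216495] [[-7.35748027e-04 -4.22922542e-01  9.06165538e-01]
 [ 1.43524458e-03  9.06164403e-01  4.22923178e-01]
 [-9.99998699e-01  1.61173407e-03 -5.97113864e-05]] [0.94524411 0.41398374 0.99739352]
```

View pics/scene0.png

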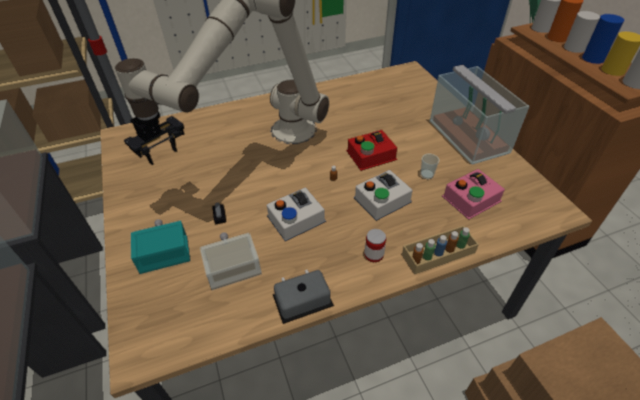

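View pics/side0.png

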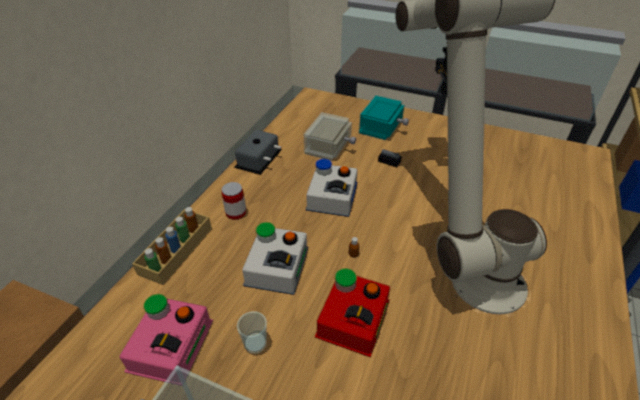

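View pics/wrist0.png

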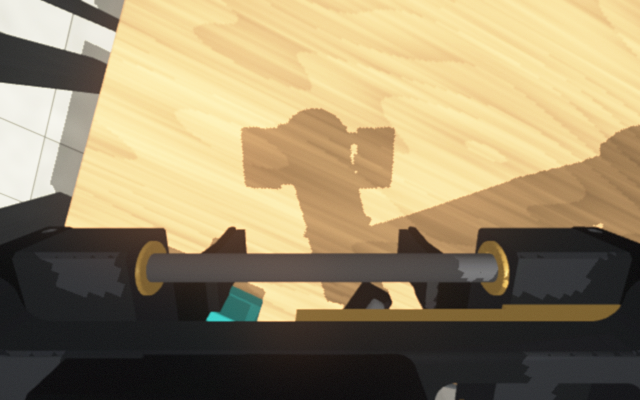

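The target is the white feeder with the green lid, at about (383,192) in the scene view and (276,258) in the side view. The red one, the pink one and the blue-lidded feeder are decoys.

```bash
python3 - <<'E'
from h import *
zoom('scene0',340,160,430,225,8,'zs'); zoom('side0',230,210,330,300,6,'zd')
E
```

```text
(no output)
```

View pics/zs.png

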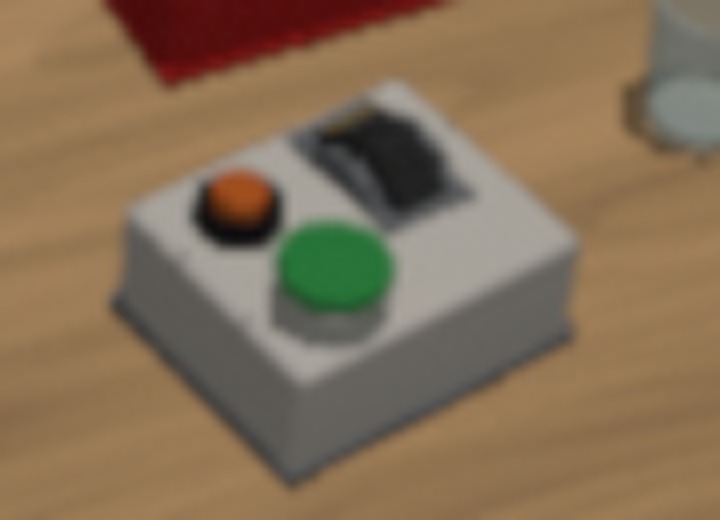

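View pics/zd.png

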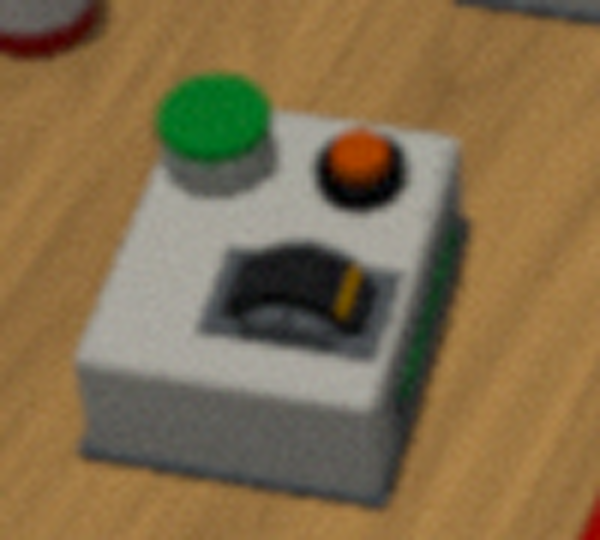

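```bash
python3 - <<'E'
from h import *
def P(n,pts,x0,y0,k):
    im=load(n); return {a:px(im,x0+u/k-.0,y0+v/k).round(1).tolist() for a,(u,v) in pts.items()}
a=P('scene0',dict(BR=(295,375),BL=(565,245),FL=(392,90),FR=(138,213),but=(242,197),lid=(336,265),whl=(392,150)),340,160,8)
b=P('side0',dict(BR=(285,118),FR=(450,145),FL=(372,400),BL=(88,360),but=(360,155),lid=(213,118),whl=(307,265),line=(348,290)),230,210,6)
for x in (a,b):
    for k,v in x.items(): print(k,v)
# cluster fits: lid, housing top rectangle
for n,box in (('scene0',(340,160,430,225)),('side0',(230,210,330,300))):
    im=load(n); x0,y0,x1,y1=box; H=[];G=[];O=[]
    for v in range(y0,y1):
        for u in range(x0,x1):
            d=im['depth'][v,u]
            if d<=0: continue
            p=px(im,u+.5,v+.5,d); c=im['frame'][v,u].astype(int)
            if c[1]>1.6*c[2] and c[1]>1.6*c[0] and p[2]>85: G.append(p)
            elif c[2]>1.8*c[1] and c[2]>90 and 70<p[2]<95: O.append(p)
            elif 60<p[2]<84 and abs(c[2]-c[0])<40: H.append(p)
    H=np.array(H); print(n,'z',np.median(H[:,2]),'rect',cv2.minAreaRect(H[:,:2].astype(np.float32)))
    for nm,X in (('lid',G),('but',O)):
        X=np.array(X); print(nm,len(X),np.median(X,axis=0).round(1),((X.max(0)+X.min(0))/2).round(1),(X.max(0)-X.min(0)).round(1))
E
```

```text
BR [645.0, 110.5, 62.5]
BL [618.6, 264.6, 64.2]
FL [496.3, 236.3, 69.2]
FR [524.8, 86.7, 65.3]
but [555.7, 124.7, 90.0]
lid [621.6, 139.4, 100.9]
whl [552.1, 205.2, 88.5]
BR [597.4, 102.5, 66.4]
FR [515.5, 89.3, 68.5]
FL [484.0, 240.0, 65.7]
BL [609.7, 268.9, 64.9]
but [541.9, 130.8, 90.8]
lid [610.8, 144.8, 100.7]
whl [533.7, 201.2, 91.3]
line [513.5, 201.9, 84.4]
scene0 z 68.52330020842601 rect ((557.0643310546875, 245.44622802734375), (142.1169891357422, 313.46612548828125), 11.9234037399292)
lid 115 [621.5 138.9  99.1] [619.1 138.7  97.5] [50.7 49.4 15. ]
but 30 [555.7 125.3  88.9] [549.3 125.6  84. ] [28.6 20.9 20.7]
side0 z 69.14842203860763 rect ((562.5607299804688, 178.121826171875), (139.2789306640625, 171.05006408691406), 11.400514602661133)
lid 208 [611.  145.5 100.4] [610.1 143.   98.1] [50.6 49.9 14. ]
but 59 [542.3 129.7  89.8] [544.9 129.4  86. ] [30.8 21.6 15.9]
```

```bash
python3 - <<'E'
from h import *
A=load('scene0');B=load('side0')
def ray(im,u,v):
    o=im['T'][:3,3]; d=px(im,u,v,1000.)-o; return o,d/np.linalg.norm(d)
pts=dict(BR=((295,385),None),FL=((390,80),(375,408)),BL=((578,245),(80,360)),FR=((128,213),(458,145)),but=((242,194),(360,155)),lid=((336,265),(213,118)))
for k,(a,b) in pts.items():
    if b is None: continue
    r=[ray(A,340+a[0]/8,160+a[1]/8),ray(B,230+b[0]/6,210+b[1]/6)]
    M=sum(np.eye(3)-np.outer(d,d) for o,d in r); y=sum((np.eye(3)-np.outer(d,d))@o for o,d in r)
    p=np.linalg.solve(M,y); print(k,p.round(1),[np.linalg.norm(np.cross(p-o,d)).round(1) for o,d in r])
E
```

```text
FL [482.6 242.1  62.7] [np.float64(0.9), np.float64(0.9)]
BL [616.5 270.2  61.4] [np.float64(2.7), np.float64(2.7)]
FR [516.5  83.2  60.6] [np.float64(2.3), np.float64(2.3)]
but [546.3 127.3  84. ] [np.float64(2.4), np.float64(2.4)]
lid [615.  141.5  94.9] [np.float64(1.8), np.float64(1.8)]
```

```bash
R='[[17,37,-1,0,0,-0.7,1],[35,74,-2,0,0,-1.3,1],[52,112,-3,0,0,-2,1],[70,149,-4,0,0,-2.6,1],[87,186,-5,0,0,-3.3,1]]'
python3 -m inch '[[17,37,-1,0,0,-0.7,1],[35,74,-2,0,0,-1.3,1],[52,112,-3,0,0,-2,1],[70,149,-4,0,0,-2.6,1],[87,186,-5,0,0,-3.3,1]]' 20
python3 -m inch '[[17,37,-1,0,0,-0.7,1],[35,74,-2,0,0,-1.3,1],[52,112,-3,0,0,-2,1],[70,149,-4,0,0,-2.6,1],[87,186,-5,0,0,-3.3,1]]'
python3 -m inch '[[17,37,-1,0,0,-0.7,1],[35,74,-2,0,0,-1.3,1],[52,112,-3,0,0,-2,1],[70,149,-4,0,0,-2.6,1],[87,186,-5,0,0,-3.3,1]]'
python3 -m inch '[[17,37,-1,0,0,-0.7,1],[35,74,-2,0,0,-1.3,1],[52,112,-3,0,0,-2,1],[70,149,-4,0,0,-2.6,1],[87,186,-5,0,0,-3.1,1]]'
python3 -m inch '[[0,0,0,0,0,0,1],[0,0,0,0,0,0,1],[0,0,0,0,0,0,1],[0,0,0,0,0,0,1],[0,0,0,0,0,0,1]]'
python3 - <<'E'
from h import *
print(robot.get_state()['tcp_rot'])
im=cam('wrist'); save(im,'w1')
E
```

```text
time_s: 0.57
tool_pos: [351.6, -378.5, 217.2]
tcp_rot: [[-0.0, -0.369, 0.929], [0.0, 0.929, 0.369], [-1.0, 0.0, -0.0]]
contact_force: [0.9, 0.1, 0.0]
finger_gap: 61.4
time_s: 0.98
tool_pos: [438.7, -192.3, 212.6]
tcp_rot: [[0.0, -0.316, 0.949], [0.0, 0.949, 0.316], [-1.0, -0.0, 0.0]]
contact_force: [0.3, -0.0, 0.4]
finger_gap: 28.6
time_s: 1.4
tool_pos: [525.7, -6.2, 207.5]
tcp_rot: [[0.0, -0.261, 0.965], [0.0, 0.965, 0.261], [-1.0, 0.0, 0.0]]
contact_force: [0.9, -0.2, 0.9]
finger_gap: 1.6
time_s: 1.82
tool_pos: [612.8, 179.7, 202.2]
tcp_rot: [[-0.001, -0.208, 0.978], [-0.0, 0.978, 0.208], [-1.0, -0.0, -0.001]]
contact_force: [1.1, 0.3, 1.3]
finger_gap: 0.6
time_s: 2.23
tool_pos: [612.1, 176.5, 203.0]
tcp_rot: [[0.0, -0.207, 0.978], [0.0, 0.978, 0.207], [-1.0, 0.0, 0.0]]
contact_force: [-0.4, -0.8, 0.2]
finger_gap: 0.3
[[ 1.24539360e-04 -2.07084456e-01  9.78323061e-01]
 [ 4.54055919e-05  9.78323069e-01  2.07084452e-01]
 [-9.99999991e-01  1.86311725e-05  1.31242521e-04]]
```

View pics/w1.png

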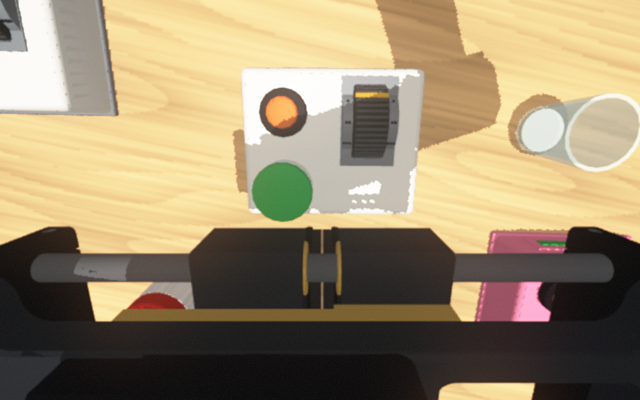

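```bash
python3 - <<'E'
from h import *
zoom('w1',230,60,430,220,4,'zw')
E
```

```text
(no output)
```

View pics/zw.png

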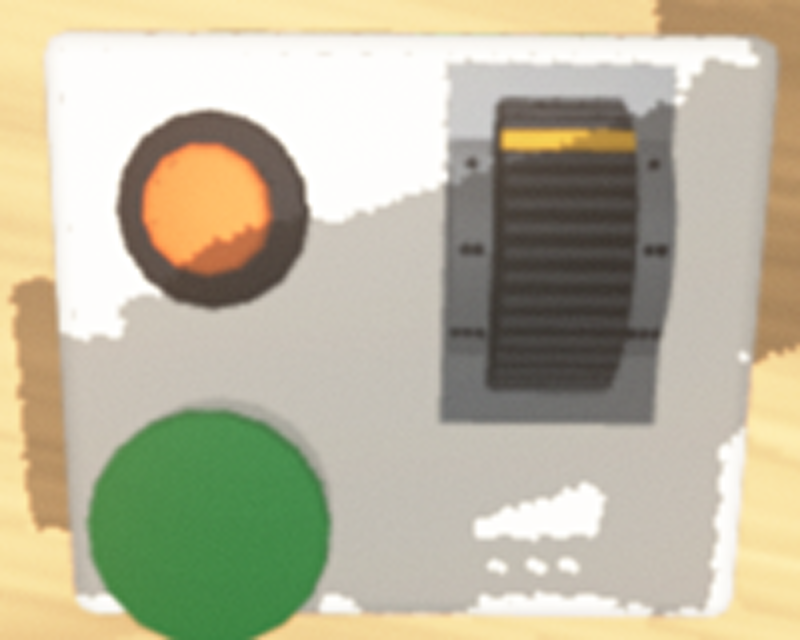

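```bash
cat >> h.py <<'E'
def onz(im,u,v,z):
    o=im['T'][:3,3]; d=px(im,u,v,1000.)-o; return o+d*(z-o[2])/d[2]
E
python3 - <<'E'
from h import *
im=load('w1')
src=[];dst=[]
for k,(u,v,z,x,y) in dict(FR=(48,36,70,-70,-85),FL=(777,42,70,-70,85),BL=(733,613,70,70,85),BR=(76,611,70,70,-85),lid=(210,527,102,40,-45),ring=(212,209,74,-22,-45),whl=(566,252,90,-22,34)).items():
    p=onz(im,230+u/4,60+v/4,z); print(k,p.round(1),px(im,230+u/4,60+v/4).round(1)); src.append((x,y));dst.append(p[:2])
src=np.array(src,float);dst=np.array(dst)
for sel in (slice(0,4),slice(0,7)):
    a=src[sel]-src[sel].mean(0);b=dst[sel]-dst[sel].mean(0)
    th=np.arctan2((a[:,0]*b[:,1]-a[:,1]*b[:,0]).sum(),(a*b).sum())
    R=np.array([[np.cos(th),-np.sin(th)],[np.sin(th),np.cos(th)]])
    t=dst[sel].mean(0)-R@src[sel].mean(0)
    print(np.degrees(th),t.round(1),'res',(dst-src@R.T-t).round(1).tolist(),'wheel',(R@[-22,34]+t).round(1),'but',(R@[-22,-45]+t).round(1))
m=px(im,230+210/4,60+200/4); print('button z',m, 'whl z',px(im,230+566/4,60+250/4))
E
```

```text
FR [516.9  83.3  70. ] [510.4  64.7   1.1]
FL [484.1 244.5  70. ] [4.698e+02 2.638e+02 4.000e-01]
BL [616.  272.9  70. ] [ 6.330e+02  2.992e+02 -5.000e-01]
BR [650.1 109.5  70. ] [674.8  96.9   0.7]
lid [613.1 141.6 102. ] [613.  141.6 102.5]
ring [546.2 126.6  74. ] [546.1 128.9  92.3]
whl [539.  206.2  90. ] [539.  205.8  92.9]
11.64075663191417 [566.8 177.6] res [[1.5, 3.1], [3.0, -2.2], [-2.2, -2.0], [-2.4, 1.1], [-1.9, 0.0], [-8.1, -2.5], [0.6, -0.2]] wheel [538.4 206.4] but [554.3 129.1]
11.25851254708966 [565.5 177.2] res [[3.5, 3.2], [3.9, -2.4], [-1.5, -1.3], [-0.6, 2.0], [-0.4, 0.7], [-6.5, -2.2], [1.7, -0.0]] wheel [537.3 206.3] but [552.7 128.8]
button z [544.35202042 128.09995404  91.8502858 ] whl z [538.60953251 205.68377639  92.81292042]
```

```bash

python3 -m inch '[[-28,9,0,0,0,0,1],[-56,18,-10,0,0,0,1],[-84,26,-30,0,0,0,1],[-84,26,-70,0,0,0,1],[-84,26,-94,0,0,0,1]]'
python3 -m inch '[[0,0,0,0,0,0,1],[0,0,-3,0,0,0,1],[0,0,-6,0,0,0,1],[0,0,-8,0,0,0,1],[0,0,-10,0,0,0,1]]'
python3 - <<'E'
from h import *
im=cam('wrist'); save(im,'w2'); im=cam('side'); save(im,'s2'); zoom('s2',200,150,340,300,5,'zs2')
for i in range(1): print(robot.get_state())
E
```

```text
time_s: 2.7
tool_pos: [526.1, 202.9, 107.6]
tcp_rot: [[-0.001, -0.208, 0.978], [0.001, 0.978, 0.208], [-1.0, 0.001, -0.001]]
contact_force: [0.7, 0.2, 0.0]
finger_gap: 0.6
time_s: 3.12
tool_pos: [529.5, 204.1, 100.0]
tcp_rot: [[0.003, -0.208, 0.978], [0.002, 0.978, 0.208], [-1.0, 0.001, 0.003]]
contact_force: [0.5, -0.1, 0.5]
finger_gap: 0.4
{'time_s': 3.2167, 'q': array([ 6.53608043e-01,  4.05320672e-01, -3.01951714e-01,  3.87690818e-05,
       -8.62187867e-01, -2.01493673e+00]), 'joint_vel': array([ 0.00236287,  0.0020899 , -0.00133027,  0.00225647, -0.00273939,
       -0.00083589]), 'effort': array([-9.37247474e-03, -3.65690053e+01,  1.53220564e+01,  3.40688154e+00,
       -5.26552554e-02,  1.72820301e-04]), 'tool_pos': array([528.8824216 , 203.78064936,  99.20256273]), 'tcp_rot': array([[ 1.07860075e-03, -2.07964163e-01,  9.78135851e-01],
       [ 7.89036492e-04,  9.78136293e-01,  2.07963387e-01],
       [-9.99999107e-01,  5.47475417e-04,  1.21910985e-03]]), 'contact_force': array([ 0.08749759,  0.87478578, -0.78175055]), 'torque': array([-0.01733444, -0.02420104, -0.00303997]), 'finger_gap': 0.31630504407126425}
```

View pics/w2.png

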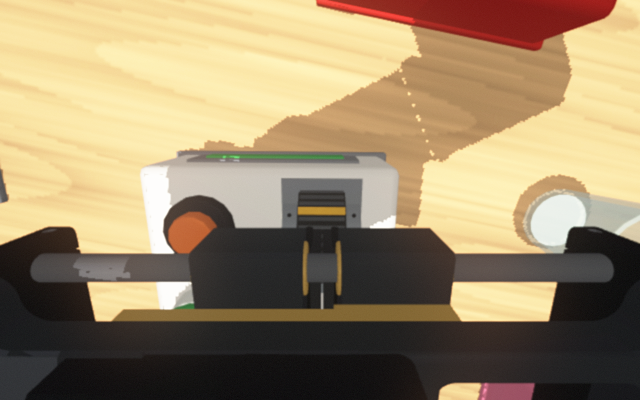

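View pics/zs2.png

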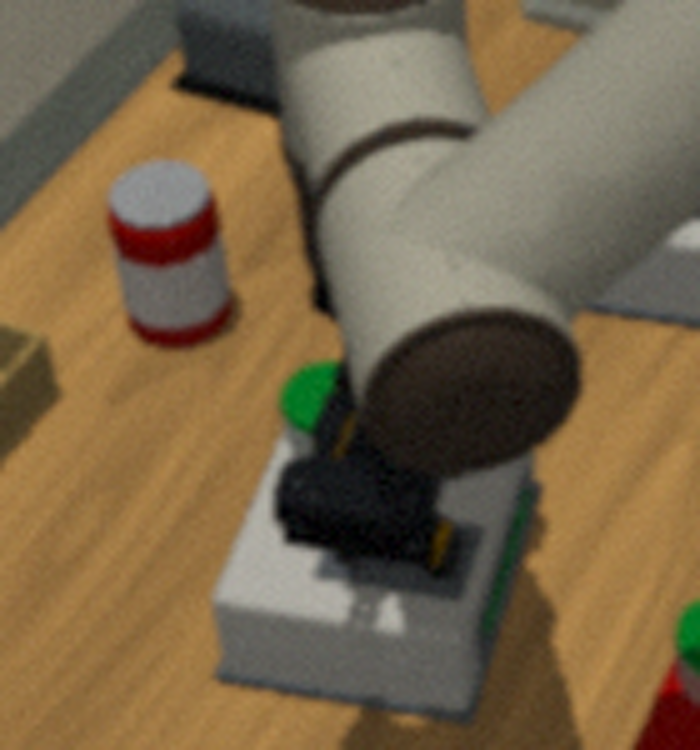

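Fingertips sit over the wheel's centreline (col 322). The yellow line is still visible just in front at (322,211). Next I feel for contact.

```bash

python3 -m inch '[[0,0,-1,0,0,0,1],[0,0,-2,0,0,0,1],[0,0,-3,0,0,0,1],[0,0,-4,0,0,0,1],[0,0,-4,0,0,0,1]]'
python3 -m inch '[[0,0,-0.5,0,0,0,1],[0,0,-1,0,0,0,1],[0,0,-1.5,0,0,0,1],[0,0,-2,0,0,0,1],[0,0,-2,0,0,0,1]]'
```

```text
time_s: 3.63
tool_pos: [528.3, 203.7, 94.3]
tcp_rot: [[-0.0, -0.208, 0.978], [-0.0, 0.978, 0.208], [-1.0, -0.0, -0.0]]
contact_force: [0.4, 0.5, 0.4]
finger_gap: 0.5
time_s: 4.05
tool_pos: [528.4, 203.7, 92.5]
tcp_rot: [[-0.0, -0.208, 0.978], [-0.0, 0.978, 0.208], [-1.0, -0.0, -0.0]]
contact_force: [-0.3, -0.2, -0.2]
finger_gap: 0.4
```

```bash

python3 -m inch '[[0,0,-0.3,0,0,0,1],[0,0,-0.6,0,0,0,1],[0,0,-1,0,0,0,1],[0,0,-1,0,0,0,1],[0,0,-1,0,0,0,1]]'
```

```text
time_s: 4.47
tool_pos: [528.6, 203.8, 92.3]
tcp_rot: [[0.001, -0.209, 0.978], [0.0, 0.978, 0.209], [-1.0, 0.0, 0.001]]
contact_force: [-1.7, -0.2, 6.2]
finger_gap: 0.7
```

```bash

python3 -m inch '[[1,0.2,0.2,0,0,0,1],[2,0.4,0.2,0,0,0,1],[3,0.6,0.2,0,0,0,1],[4,0.8,0.2,0,0,0,1],[5,1,0.2,0,0,0,1]]'
```

```text
time_s: 4.88
tool_pos: [533.3, 204.7, 92.3]
tcp_rot: [[-0.0, -0.209, 0.978], [-0.0, 0.978, 0.209], [-1.0, -0.0, -0.0]]
contact_force: [-1.9, -0.4, 5.1]
finger_gap: 0.8
```

```bash

python3 -m inch '[[1,0.2,0,0,0,0,1],[2,0.4,0,0,0,0,1],[3,0.6,0,0,0,0,1],[4,0.8,0,0,0,0,1],[5,1,0,0,0,0,1]]'
python3 - <<'E'
from h import *
im=cam('wrist'); save(im,'w3'); zoom('w3',230,120,430,270,4,'zw3')
im=cam('side'); save(im,'s3'); zoom('s3',230,210,330,300,6,'zs3')
E
```

```text
time_s: 5.3
tool_pos: [538.7, 205.8, 92.3]
tcp_rot: [[0.001, -0.209, 0.978], [0.0, 0.978, 0.209], [-1.0, 0.0, 0.001]]
contact_force: [-2.1, 0.0, 4.6]
finger_gap: 0.4
```

View pics/zw3.png

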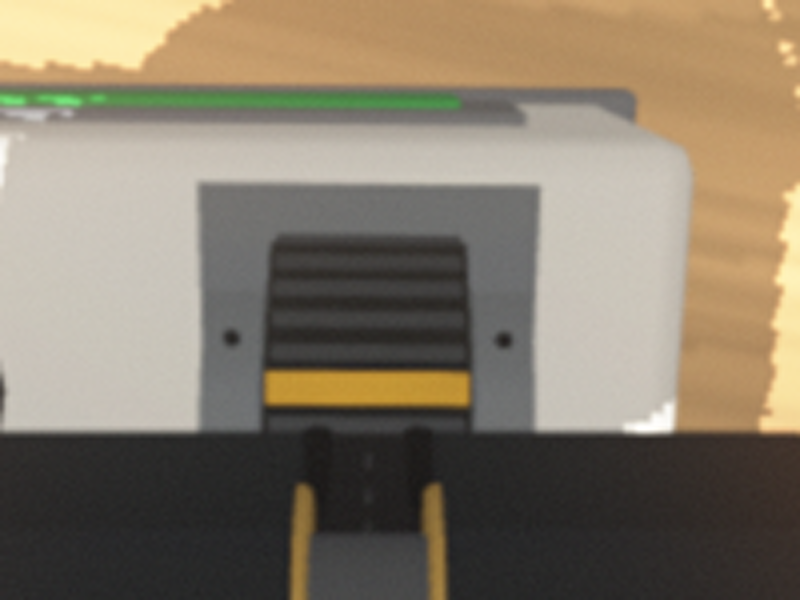

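View pics/zs3.png

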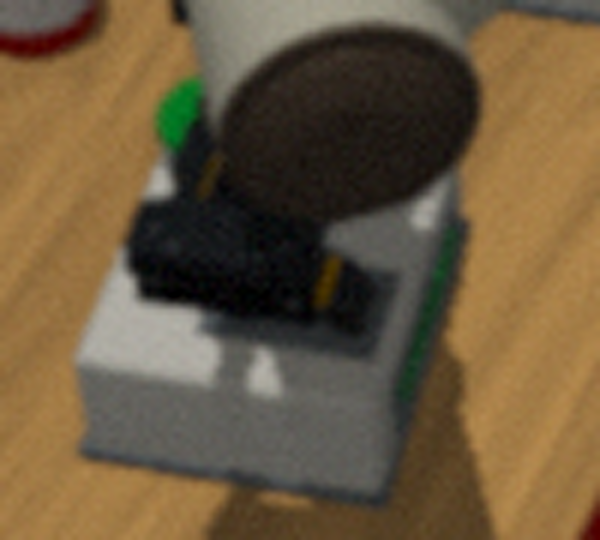

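Yellow line now at zoom (367,388), i.e. past the one-dot mark, about 10 mm rolled. Continuing.

```bash

python3 -m inch '[[1.6,0.3,0,0,0,0,1],[3.2,0.6,0,0,0,0,1],[4.8,1,0,0,0,0,1],[6.4,1.3,0,0,0,0,1],[8,1.6,0,0,0,0,1]]'
python3 - <<'E'
from h import *
im=cam('wrist'); save(im,'w4'); zoom('w4',230,120,430,270,4,'zw4')
for n,(u,v) in dict(w3=(367,388)).items():
    i=load(n)
    p=px(i,230+u/4,120+v/4); d=(p[:2]-[538.5,206])@[.979,.203]; print(n,p,d,np.arcsin(d/36))
E
```

```text
time_s: 5.82
tool_pos: [547.0, 207.5, 92.3]
tcp_rot: [[0.001, -0.209, 0.978], [0.001, 0.978, 0.209], [-1.0, 0.0, 0.001]]
contact_force: [-0.4, -1.1, 4.8]
finger_gap: 0.8
w3 [524.07512976 203.36847512  90.01873141] -14.656147520252162 -0.4192934506055102
```

View pics/zw4.png

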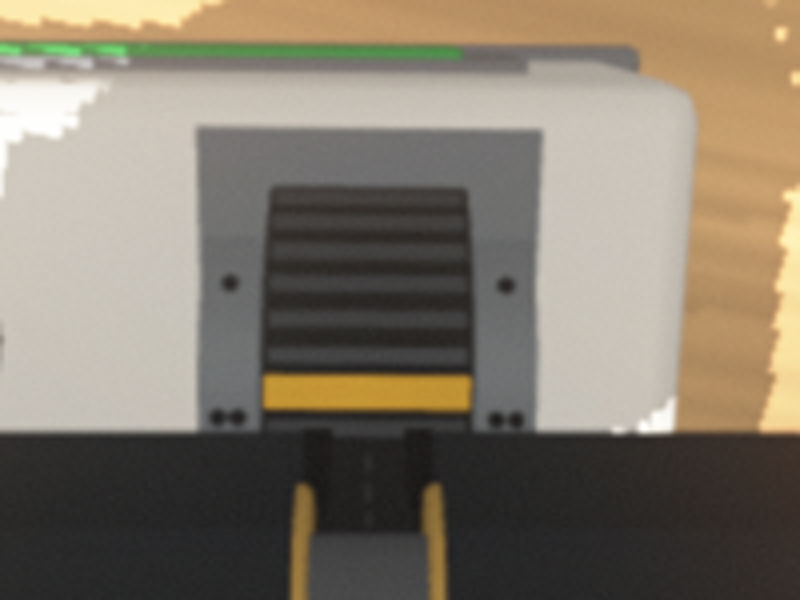

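Line is now just short of the two-dot mark, about -0.2 rad. I'll drag 6 mm more and lift.

```bash

python3 -m inch '[[1.5,0.3,0,0,0,0,1],[3,0.6,0,0,0,0,1],[4.5,0.9,0,0,0,0,1],[6,1.2,0,0,0,0,1],[6,1.2,0,0,0,0,1]]'
python3 -m inch '[[0,0,3,0,0,0,1],[0,0,10,0,0,0,1],[0,0,25,0,0,0,1],[0,0,50,0,0,0,1],[0,0,80,0,0,0,1]]'
python3 -m inch '[[15,3,10,0,0,0,1],[40,8,20,0,0,0,1],[60,12,20,0,0,0,1],[60,12,20,0,0,0,1],[60,12,20,0,0,0,1]]'
python3 - <<'E'
from h import *
im=cam('wrist'); save(im,'w5'); zoom('w5',130,60,430,260,2.6,'zw5')
E
```

```text
time_s: 6.28
tool_pos: [552.9, 208.7, 91.6]
tcp_rot: [[0.001, -0.208, 0.978], [0.0, 0.978, 0.208], [-1.0, 0.0, 0.001]]
contact_force: [1.6, -0.6, 3.3]
finger_gap: 0.6
time_s: 6.7
tool_pos: [550.5, 207.6, 170.5]
tcp_rot: [[-0.006, -0.208, 0.978], [-0.003, 0.978, 0.208], [-1.0, -0.002, -0.006]]
contact_force: [0.3, -0.1, -0.3]
finger_gap: 0.3
time_s: 7.12
tool_pos: [612.0, 220.2, 190.6]
tcp_rot: [[-0.003, -0.208, 0.978], [-0.001, 0.978, 0.208], [-1.0, -0.0, -0.003]]
contact_force: [0.1, -0.5, -0.5]
finger_gap: 0.5
```

View pics/zw5.png

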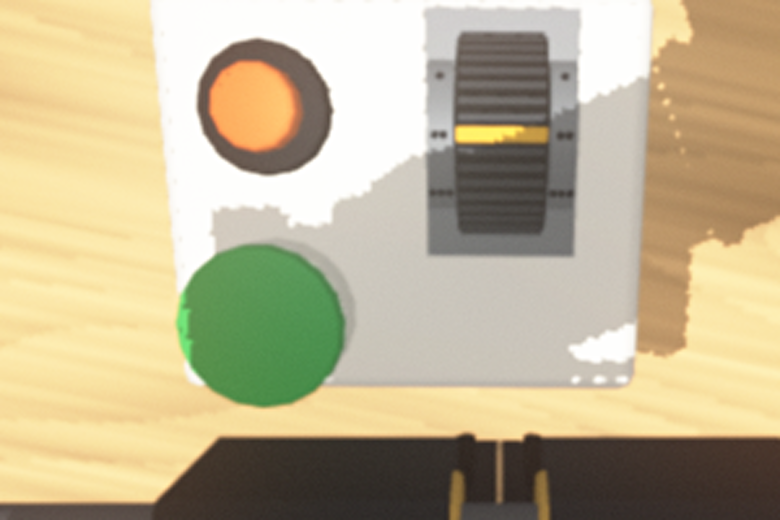

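Yellow line (zoom 502,134) sits exactly at the two-dot mark. Now for the button.

```bash
python3 - <<'E'
from h import *
im=load('w5')
for a in ((254,105),(254,95),(240,105),(265,110)): print(px(im,130+a[0]/2.6,60+a[1]/2.6).round(1), onz(im,130+a[0]/2.6,60+a[1]/2.6,92).round(1))
i=load('w1'); print(onz(i,230+207/4,60+208/4,92))
print(robot.get_state()['tool_pos'])
E
```

```text
[545.9 128.2  92.3] [545.9 128.1  92. ]
[542.9 127.8  92.3] [542.9 127.7  92. ]
[546.8 123.9  92.5] [546.8 123.8  92. ]
[546.6 131.8  92.4] [546.6 131.7  92. ]
[546.12013343 127.77499117  92.        ]
[611.37005758 220.07885741 190.67123495]
```

```bash

python3 -m inch '[[-22,-31,0,0,0,0,1],[-44,-62,0,0,0,0,1],[-66,-92,0,0,0,0,1],[-66,-92,-35,0,0,0,1],[-66,-92,-70,0,0,0,1]]'
python3 -m inch '[[0,0,-12,0,0,0,1],[0,0,-20,0,0,0,1],[0,0,-24,0,0,0,1],[0,0,-24,0,0,0,1],[0,0,-24,0,0,0,1]]'
python3 - <<'E'
from h import *
im=cam('wrist'); save(im,'w6')
im=cam('scene'); save(im,'c6'); zoom('c6',340,130,430,225,6,'zc6')
E
```

```text
time_s: 7.58
tool_pos: [545.6, 127.5, 124.1]
tcp_rot: [[0.005, -0.207, 0.978], [0.003, 0.978, 0.207], [-1.0, 0.002, 0.006]]
contact_force: [1.5, 1.3, -0.8]
finger_gap: 0.8
time_s: 8.0
tool_pos: [546.9, 128.9, 98.7]
tcp_rot: [[0.001, -0.209, 0.978], [0.001, 0.978, 0.209], [-1.0, 0.0, 0.002]]
contact_force: [-0.2, -0.0, -0.3]
finger_gap: 0.6
```

View pics/w6.png

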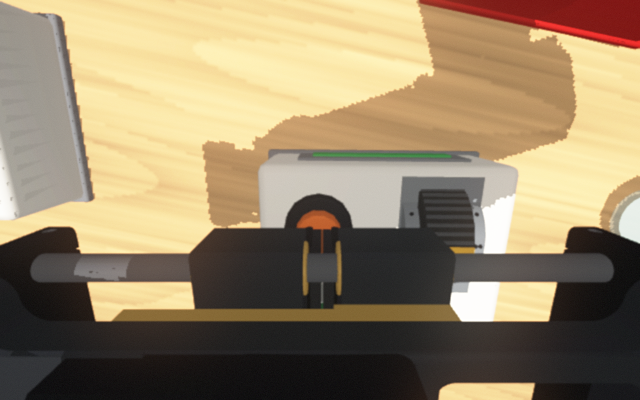

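View pics/zc6.png

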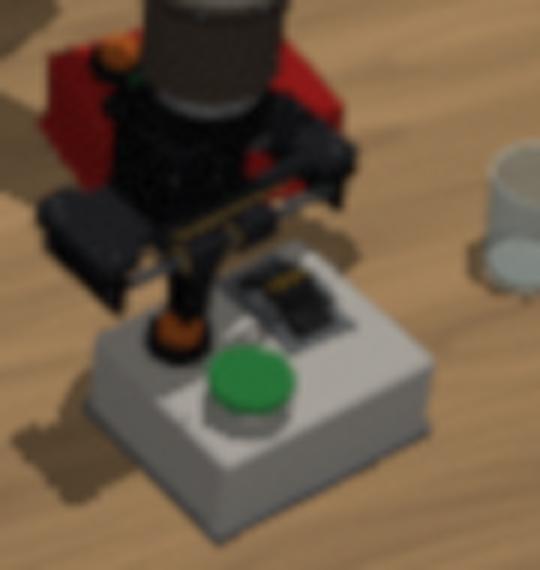

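Tips are centred on the button (col 320). Pressing.

```bash

python3 -m inch '[[0,0,-2,0,0,0,1],[0,0,-4,0,0,0,1],[0,0,-6,0,0,0,1],[0,0,-7,0,0,0,1],[0,0,-8,0,0,0,1]]'
python3 -m inch '[[0,0,-1,0,0,0,1],[0,0,-1.5,0,0,0,1],[0,0,-2,0,0,0,1],[0,0,-2.5,0,0,0,1],[0,0,-2.5,0,0,0,1]]'
```

```text
time_s: 8.52
tool_pos: [546.6, 128.6, 89.9]
tcp_rot: [[0.0, -0.209, 0.978], [0.0, 0.978, 0.209], [-1.0, 0.0, 0.0]]
contact_force: [-0.1, -0.0, 2.4]
finger_gap: 0.4
time_s: 8.93
tool_pos: [546.6, 128.7, 87.4]
tcp_rot: [[0.001, -0.209, 0.978], [0.0, 0.978, 0.209], [-1.0, 0.0, 0.001]]
contact_force: [-0.6, 0.6, 2.7]
finger_gap: 0.5
```

```bash

python3 -m inch '[[0,0,-0.4,0,0,0,1],[0,0,-0.8,0,0,0,1],[0,0,-1.2,0,0,0,1],[0,0,-1.5,0,0,0,1],[0,0,-1.5,0,0,0,1]]'
```

```text
time_s: 9.35
tool_pos: [546.6, 128.6, 86.4]
tcp_rot: [[0.001, -0.209, 0.978], [0.0, 0.978, 0.209], [-1.0, 0.0, 0.001]]
contact_force: [-1.3, 0.6, 7.2]
finger_gap: 0.3
```

```bash

python3 -m inch '[[0,0,-0.4,0,0,0,1],[0,0,-0.8,0,0,0,1],[0,0,-1,0,0,0,1],[0,0,-1,0,0,0,1],[0,0,-1,0,0,0,1]]'
```

```text
time_s: 9.77
tool_pos: [546.7, 128.7, 86.3]
tcp_rot: [[0.001, -0.209, 0.978], [0.0, 0.978, 0.209], [-1.0, -0.0, 0.001]]
contact_force: [-3.5, 0.7, 12.1]
finger_gap: 0.6
```

Hard stop reached: 1 mm more command gave no motion and force rose to 12 N. Lifting straight off.

```bash

python3 -m inch '[[0,0,3,0,0,0,1],[0,0,12,0,0,0,1],[0,0,30,0,0,0,1],[0,0,60,0,0,0,1],[0,0,95,0,0,0,1]]'
python3 -m inch '[[20,10,15,0,0,0,1],[45,25,25,0,0,0,1],[70,50,25,0,0,0,1],[70,50,25,0,0,0,1],[70,50,25,0,0,0,1]]'
python3 - <<'E'
from h import *
im=cam('wrist'); save(im,'w7'); zoom('w7',200,60,440,240,3,'zw7')
print(px(im,320,20).round(1))
im=cam('scene'); save(im,'c7')
E
```

```text
time_s: 10.18
tool_pos: [544.5, 127.5, 178.5]
tcp_rot: [[-0.006, -0.208, 0.978], [-0.003, 0.978, 0.208], [-1.0, -0.001, -0.007]]
contact_force: [0.7, 0.9, 0.8]
finger_gap: 0.6
time_s: 10.6
tool_pos: [616.3, 179.0, 203.0]
tcp_rot: [[-0.003, -0.209, 0.978], [-0.001, 0.978, 0.209], [-1.0, -0.0, -0.003]]
contact_force: [-0.6, -0.4, -1.3]
finger_gap: 0.5
[448.2 141.6   1. ]
```

View pics/zw7.png

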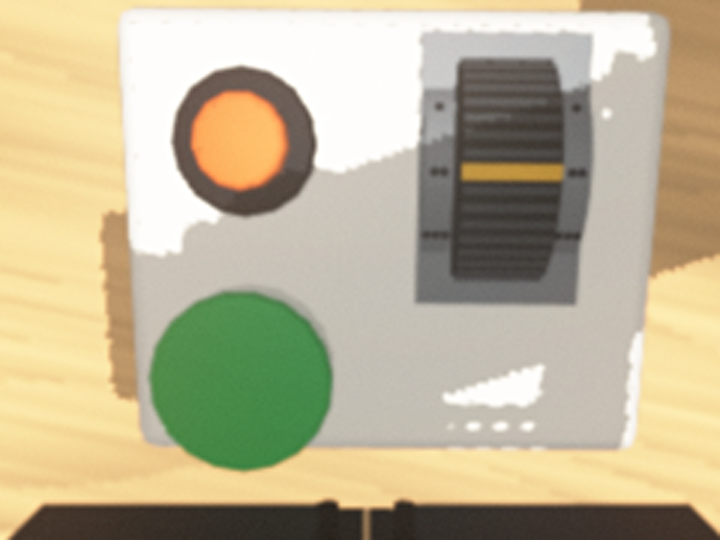

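View pics/c7.png

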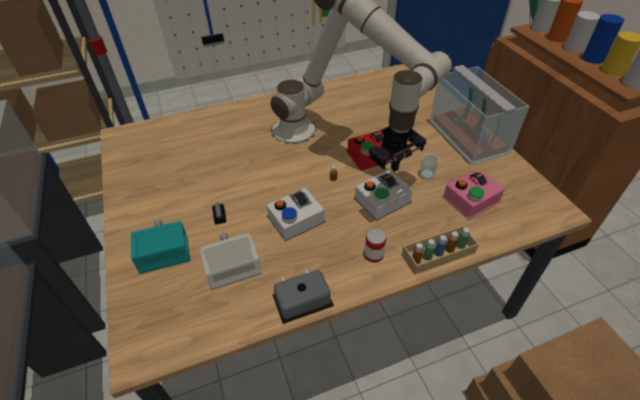

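Line at the two-dot mark (zoom 511,172). I'll check the button's height, then hand in; everything else is in its place and the gripper is clear.

```bash
python3 - <<'E'
from h import *
im=load('w7'); print(px(im,200+240/3,60+140/3).round(1))
print(robot.close_job())
E
```

```text
[546.1 127.9  92.7]
the job is handed in; nothing more can be done
None
```

I rolled the green feeder's wheel one click to the back, then pressed its orange button down and let it spring back. The job is handed in, finished about 11 s into the 42 s allowed.

- **Wheel:** I dragged about 24 mm with roughly 3–6 N of downward force. The last wrist picture, taken after the button press, shows the yellow line level with the two-dot marks.
- **Button:** It moved about 6 mm down to a hard stop. Commanding 1 mm more gave almost no motion, and the force rose to 12 N. After I let go, its top measured z = 92.7 mm, against about 92 mm before.
- **Everything else:** The last scene picture showed nothing else moved. I did not take a close-up of the blue feeder's wheel and button, but the arm only pressed on the green wheel and button. The gripper is clear, about 100 mm above the hopper lid.

**One disagreement:** The button measured at (546, 128), about 8 mm nearer the feeder's front than I get by going 79 mm sideways from the wheel top. I used the measured position, and the press worked there. The scene and side cameras also differed by up to about 14 mm on some points, so I relied on the wrist camera for positions.

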